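Infrared spot check of the hot and return heating pipes

ROBOT

A 6-joint arm with a two-finger parallel gripper is mounted at the origin on the work surface. World frame = base frame: x ahead of the robot, y to its left, z up, the work surface at z = 0. Lengths are in m, angles in rad, forces in N, time in s.
With the tool pointing down it reaches from about 0.325 to 0.925 m from the base axis. Payload 3.1 kg.
Tool frame: the origin (TCP) lies midway between the tips of the shut fingers; the grasp point (between the pads) lies 19 mm behind it (manip.grasp_offset is the distance from the TCP to the grasp point, in m); z points along the fingers, y is the line along which they close (so a half turn about z gives the same grasp; the last joint's range is limited). The gripper opens to 85 mm and grips with 20 to 120 N. Pads are 22 mm wide; open, the fingers measure 114 mm over their backs; the gripper's body (76 mm by 85 mm) begins 54 mm behind the grasp point. The pads swing forward as they close: fully open they stand 13 mm farther back than shut.
Start: joints at [1.23, 0.217, 1.613, -0, 1.311, -0.112], TCP at [0.142, 0.609, 0.231] pointing down, gripper open.
Joint ranges: [-2.75, 2.75], [-0.78, 2.1], [0.31, 2.55], [-1.13, 4.27], [0.13, 2.63], [-2.58, 2.58]. Speed limits (rad/s): [2.79, 2.79, 3.14, 3.14, 3.14, 3.14].

INTERFACE

Orientations are given as a 3x3 rotation matrix whose columns are the frame's x, y, z axes.
In Python, from bench import manip gives the robot as it stands. The module is installed in compiled form; this text tells all that it offers.
- The arm moves only by the tool jog_arm, never from a script. Its argument "motion" is a list of rows, each an object of numbers: "x", "y", "z": the shift along the world's x, y, z in cm; "turn": the turn about the world's z in rad; "gripper": the finger opening in cm, from 0 to 8.54. A call has 1 to 8 rows; each row shifts and turns the commanded pose from where the row before left it; what a row does not reach is not made up. A row lasts 1/12 s, in which the tool goes at most 41.7 mm and 7.16 degrees, less where a joint would pass 70% of its speed; a pose out of reach is approached as far as the arm can. A call is refused whole if a number of a shift passes 4.17 or a number of a turn 0.125, either way. A call with a gripper value outside its range is refused whole. The fingers move at their own pace and stop on an object; the grip force is fixed at half the most. Time passes only in rows, so rows that do not move let the fingers close. It gives the time, the measured TCP pose, the force, the opening and the grip force at its end, in the units of the state.
- manip.state(): the state, without advancing time (a new reading comes with each control period).
- manip.capture(name): name is "scene" or "top"; returns a dict with "color" (420x560x3 uint8, red, green, blue), "depth" (420x560 float32, m along the optical axis (not along the pixel's ray), 0 where there is no reading), "fx", "fy", "cx", "cy" (pixels), "T" (4x4, takes a point from camera to world coordinates). Camera axes: x right, y down, z forward; pixel columns grow to the right and rows downward; lengths in m; the calibration is good to about 2 mm. A picture is of the moment at which its call begins.
- manip.hand_in(): hands the job in; it is judged then, once.
The state is a dict: "time_s": time; "joint_positions": joint angles; "dq": joint speeds; "effort": joint torques, N m; "ee_pos": TCP position; "orientation": TCP orientation; "ft_force": force on the tool from outside, world axes, zero at the start; "wrist_torque": the same for the moment, N m; "opening": finger opening in m; "grasp_force": force on a finger pad.
Only numpy, scipy, OpenCV 4.12 (cv2) and the standard library are available. Lean on these libraries where they do the work, as an engineer would, in place of code of your own. Each camera call takes 0.05 s, during which the arm holds its last target. There are 200 camera calls.

TASK

Lift the yellow infrared thermometer up out of its stand and, keeping it level, point its nose at the middle of the red band on one copper pipe from about 15 cm away, and hold it steady there for two seconds. Then point it in the same way at the middle of the blue band on the other pipe and finish there, still holding the thermometer level, steady and free in the air: do not put it down or let go. Do not bump the pipes with the thermometer, and leave the other things on the bench where they are.

Things in the scene. Friction and masses are not known exactly. Their poses are not given: they have to be found in the camera images.
- thermometer: Yellow and black pistol-shaped infrared thermometer, loose, about 260 g. Origin: centre of the handle's underside; x forward along the barrel to the nose, z up. Handle 36 x 30 mm, z 0 to 85; level yellow barrel 40 wide, x -60 to 90, z 85 to 129; black nose 34 across out to x 108. Stands upright, handle in the stand, nose roughly away from the robot. Grip the barrel from above, across its 40 mm.
- thermometer_grip (a point): Point on the barrel's centre line right above the handle, where to grip it: x 0, z 107 mm in the thermometer's frame, 22 mm below the barrel's top and 22 mm above its underside; same axes as the thermometer.
- thermometer_nose (a point): Centre of the nose's front face, on the barrel's centre line: x 108, z 107 mm in the thermometer's frame; its x axis is the line of sight, z up.
- stand: Fixed charging stand: black base 120 x 90 x 12 mm with a grey pocket, inside 40 x 34 mm, walls 4 mm, from the floor of the pocket at z 12 mm to its rim at z 60 mm. Origin: centre of the underside, axes as the thermometer standing in it. Lift the thermometer at least 50 mm to clear the pocket.
- red_band_mid (a point): Middle (on the pipe's axis) of the red band, a collar 54 mm across and 50 mm tall clamped round one of the two upright copper pipes; its height on the pipe differs from one time to the next, and it may be on the left or the right pipe. Visible from all sides.
- blue_band_mid (a point): Middle (on the pipe's axis) of the blue band, the same collar in blue, round the other pipe.
- red_band: The red band itself, fixed; origin at the centre of its underside, 25 mm below its middle.
- blue_band: The blue band itself, fixed; origin at the centre of its underside, 25 mm below its middle.
- hot_pipe: Fixed upright copper pipe, 28 mm across, that carries the red band; brass foot 84 mm across, brass valve 34 mm across on top with a small grey lever, 374 mm tall. Origin: centre of the foot's underside.
- return_pipe: The same pipe again, with the blue band. Origin: centre of the foot's underside.
- flask: Bystander: steel flask with black top, 90 mm across, 240 tall; origin at the centre of its underside.
- mug: Bystander: blue mug, 80 across, 90 tall, handle at +y; origin at the centre of its underside.
- wrench: Bystander: steel wrench lying flat along its x axis; origin at its middle, on the bench.
- screwdriver: Bystander: screwdriver lying along its x axis; origin at its middle, on the bench.
- spray_can: Bystander: green spray can, 60 across, 170 tall; origin at the centre of its underside.
- elbow: Bystander: brass pipe elbow lying flat, two arms of 45 mm, 36 mm tall; origin under its corner.
- tape_roll: Bystander: white roll of tape lying flat, 60 across, 16 tall; origin at the centre of its underside.
Not all that is in view belongs to the job. What is meant by the thermometer is not purple, and is the larger of those in its own colour. Leave any purple or turquoise look-alike of the stand alone.

How it is judged:
On the way, in this order (a step that is already met when the one before it is completed fails the run):
1. the thermometer is lifted clear of its stand, upright (z of thermometer_grip in the frame of stand above 0.17 m and angle between thermometer's own z axis and vertical below 0.3 rad and contact force between thermometer and stand below 0.1 N), for 0.1 s.
2. held level and steady in the air, the thermometer points at the red band for a good second (y of red_band_mid in the frame of thermometer_nose between -0.018 and 0.018 m and z of red_band_mid in the frame of thermometer_nose between -0.02 and 0.02 m and x of red_band_mid in the frame of thermometer_nose between 0.07 and 0.23 m and angle between thermometer's own z axis and vertical below 0.12 rad and linear speed of thermometer below 0.03 m/s and angular speed of thermometer below 0.2 rad/s and height (world z) of thermometer above 0.03 m and contact force between the fingers and thermometer above 1 N and contact force between thermometer and stand below 0.1 N and contact force between thermometer and hot_pipe below 0.1 N and contact force between thermometer and return_pipe below 0.1 N and contact force between thermometer and red_band below 0.1 N and contact force between thermometer and blue_band below 0.1 N), for 1 s.
At the end, for the whole second after the job is handed in: Held by the fingers alone, handle over 30 mm above the bench, touching nothing else; level within 0.12 rad, under 30 mm/s and 0.2 rad/s; the blue band's middle within 18 mm sideways and 20 mm in height of the line out of the nose, 70 to 230 mm ahead of it; bystanders within 30 mm of their places (y of blue_band_mid in the frame of thermometer_nose between -0.018 and 0.018 m and z of blue_band_mid in the frame of thermometer_nose between -0.02 and 0.02 m and x of blue_band_mid in the frame of thermometer_nose between 0.07 and 0.23 m and angle between thermometer's own z axis and vertical below 0.12 rad and linear speed of thermometer below 0.03 m/s and angular speed of thermometer below 0.2 rad/s and height (world z) of thermometer above 0.03 m and contact force between the fingers and thermometer above 1 N and contact force between thermometer and stand below 0.1 N and contact force between thermometer and hot_pipe below 0.1 N and contact force between thermometer and return_pipe below 0.1 N and contact force between thermometer and red_band below 0.1 N and contact force between thermometer and blue_band below 0.1 N and contact force between thermometer and flask below 0.1 N and contact force between thermometer and mug below 0.1 N and contact force between thermometer and wrench below 0.1 N and contact force between thermometer and screwdriver below 0.1 N and contact force between thermometer and spray_can below 0.1 N and contact force between thermometer and elbow below 0.1 N and contact force between thermometer and tape_roll below 0.1 N and distance of each of flask, mug, wrench, screwdriver, spray_can, elbow, tape_roll from where it was at the start of the episode below 0.03 m); the arm keeps its last pose, push and grip.
It fails at once if the thermometer is tipped far from level (angle between thermometer's own z axis and vertical above 0.5 rad).
It fails at once if the thermometer bumps a pipe or a band (contact force between thermometer and hot_pipe above 3 N or contact force between thermometer and return_pipe above 3 N or contact force between thermometer and red_band above 3 N or contact force between thermometer and blue_band above 3 N).
It fails at once if a bystander is moved more than 30 mm (distance of any of flask, mug, wrench, screwdriver, spray_can, elbow, tape_roll from where it was at the start of the episode above 0.03 m).
It also fails if it takes over 54 s, if anything falls off the work surface, if the arm or the gripper's body presses on something with over 40 N, if the wrist force passes 120 N, or if a joint passes its speed limit or range.

## Working session

There is one attempt and no reset: what is moved stays moved. The work goes in short steps, Python scripts to look and compute and a tool call to move; the robot and the scene stay as the last step left them, time stands still between calls to the robot, and variables do not carry over. Pictures are saved under pics/ and viewed, at most 10 in all, crops included, and the job is handed in when it is done.

Besides the shell and the picture viewer there is one more tool, called after "Request:" by a JSON object that holds its "name" and its "arguments", one argument or row to a line. jog_arm: Moves the arm, as the interface text tells. Its arguments: {"type":"object","properties":{"motion":{"type":"array"}},"required":["motion"]}

```bash
mkdir -p pics; python3 - <<'E'
from bench import manip
import cv2, numpy as np, pickle
d={}
for n in("scene","top"):
    c=manip.capture(n); d[n]=c; cv2.imwrite(f"pics/{n}0.png",c["color"][:,:,::-1]); print(n,c["fx"],c["fy"],c["cx"],c["cy"],np.round(c["T"],3).tolist(),(c["depth"]>0).mean())
pickle.dump(d,open("cap0.pkl","wb"))
s=manip.state();print(s["time_s"],s["ee_pos"],s["orientation"],s["opening"])
E
```

```text
scene 461.5430404195052 461.5430404195052 279.08975702803696 201.82145006559563 [[-0.096, 0.829, -0.552, 1.191], [0.995, 0.087, -0.042, 0.058], [0.013, -0.553, -0.833, 1.24], [0.0, 0.0, 0.0, 1.0]] 0.9960246598639456
top 490.1308226085266 490.1308226085266 280.71774219925334 209.092047021498 [[0.002, -0.987, 0.159, 0.262], [-1.0, 0.0, 0.013, -0.03], [-0.013, -0.159, -0.987, 1.472], [0.0, 0.0, 0.0, 1.0]] 0.9960459183673469
0.1 [0.14147379 0.6079919  0.23005983] [[-9.73945060e-01  2.26782862e-01 -7.43419888e-04]
 [ 2.26783946e-01  9.73942827e-01 -2.10042938e-03]
 [ 2.47707080e-04 -2.21429851e-03 -9.99997518e-01]] 0.0857961123570859
```

View pics/scene0.png

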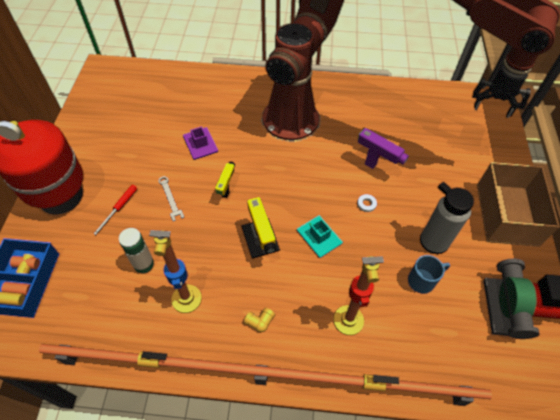

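View pics/top0.png

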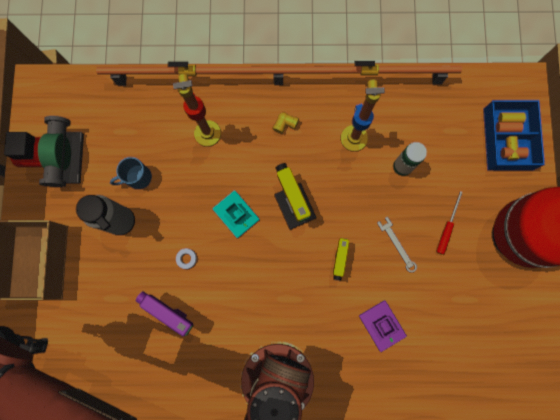

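The scene view shows the large yellow thermometer in its black stand at (262,225), with the blue band at (176,273) and the red at (361,290). In the top view they are at (293,192), (362,117) and (195,108). The thermometer's black nose is at top-view (282,168), pointing away from the robot.

```bash
cat > h.py <<'E'
import numpy as np, cv2
from scipy.optimize import least_squares
def cloud(c):
    d=c["depth"]; v,u=np.indices(d.shape)
    p=np.stack([(u-c["cx"])/c["fx"]*d,(v-c["cy"])/c["fy"]*d,d],-1)
    return p@c["T"][:3,:3].T+c["T"][:3,3]
def mask(c,lo,hi,box):
    m=cv2.inRange(cv2.cvtColor(c["color"],cv2.COLOR_RGB2HSV),lo,hi)>0
    b=np.zeros_like(m); x0,x1,y0,y1=box; b[y0:y1,x0:x1]=1
    return m&b&(c["depth"]>0)
def barrel(c,box):
    """top face of yellow barrel: height, centre, axis dir, length, width"""
    P=cloud(c)[mask(c,(22,120,60),(34,255,255),box)]
    zt=np.percentile(P[:,2],90); Q=P[abs(P[:,2]-zt)<.006]
    (cx,cy),(w,h),a=cv2.minAreaRect((Q[:,:2]*1000).astype(np.float32))
    b=cv2.boxPoints(((cx,cy),(w,h),a)); e=[b[1]-b[0],b[2]-b[1]]; e=max(e,key=np.linalg.norm)
    return dict(n=len(Q),z=Q[:,2].mean(),c=(cx,cy),dim=(w,h),yaw=np.degrees(np.arctan2(e[1],e[0])))
E
python3 - <<'E'
from h import *
import pickle
d=pickle.load(open("cap0.pkl","rb"))
R=[((0,170,50),(6,255,255)),((172,170,50),(180,255,255))]; B=[((105,130,40),(125,255,255))]
bx={"scene":{"t":(235,285,190,260),"r":(340,385,270,312),"b":(158,195,255,292)},
    "top":{"t":(265,320,155,225),"r":(178,212,88,125),"b":(345,380,98,135)}}
allp={"r":[],"b":[]}
for n in d:
    c=d[n]; P=cloud(c); print(n,barrel(c,bx[n]["t"]))
    for k,rs in(("r",R),("b",B)):
        m=sum(mask(c,*r,bx[n][k]) for r in rs)>0
        nl,l,st,_=cv2.connectedComponentsWithStats(m.astype(np.uint8)); m=l==1+st[1:,4].argmax()
        v,u=np.nonzero(m); Q=P[m]; allp[k].append(Q)
        f=least_squares(lambda p:np.hypot(Q[:,0]-p[0],Q[:,1]-p[1])-.027,Q[:,:2].mean(0),loss="soft_l1",f_scale=.003)
        print(k,m.sum(),"px",u.min(),u.max(),v.min(),v.max(),"z",np.percentile(Q[:,2],[1,5,50,95,99]).round(4),"axis?",f.x.round(4))
for k in allp:
    Q=np.vstack(allp[k]); z0,z1=np.percentile(Q[:,2],[1,99]); S=Q[Q[:,2]<z1-.006]
    f=least_squares(lambda p:np.hypot(S[:,0]-p[0],S[:,1]-p[1])-.027,Q[:,:2].mean(0),loss="soft_l1",f_scale=.003)
    print(k,f.x,z0,z1,(z0+z1)/2,"resid",np.median(abs(f.fun)))
E
```

```text
scene {'n': 541, 'z': np.float64(0.1409788368290794), 'c': (524.3540649414062, -43.406307220458984), 'dim': (148.0537872314453, 39.490501403808594), 'yaw': np.float32(23.717653)}
r 392 px 350 373 276 305 z [0.1592 0.2011 0.2393 0.2454 0.2724] axis? [0.7396 0.2254]
b 286 px 165 185 260 287 z [0.1643 0.1708 0.1987 0.2043 0.2063] axis? [ 0.7238 -0.2346]
top {'n': 570, 'z': np.float64(0.1413510594695101), 'c': (521.538330078125, -45.80657196044922), 'dim': (149.83200073242188, 38.85551452636719), 'yaw': np.float32(24.330881)}
r 283 px 184 204 95 120 z [0.1972 0.203  0.24   0.25   0.2758] axis? [0.7412 0.2212]
b 222 px 353 372 105 129 z [0.1684 0.1751 0.2001 0.2047 0.2073] axis? [ 0.7247 -0.2368]
r [0.73962463 0.22379022] 0.16174377173677215 0.27571000883578595 0.21872689028627906 resid 0.0035110339595408706
b [ 0.7248347 -0.2339751] 0.16640057133688502 0.2063511808904523 0.18637587611366865 resid 0.0029026006873453455
```

```bash
python3 - <<'E'
from h import *
import pickle
d=pickle.load(open("cap0.pkl","rb"))
# silhouette-centre rays -> planes triangulated for each band (vertical axis), plus z histograms and neighbours
R=[((0,190,90),(4,255,255)),((174,190,90),(180,255,255))]; B=[((105,130,40),(125,255,255))]
bx={"scene":{"r":(340,385,270,312),"b":(158,195,255,292)},"top":{"r":(178,212,88,125),"b":(345,380,98,135)}}
for k,rs in(("r",R),("b",B)):
    rays=[]
    for n in d:
        c=d[n];P=cloud(c); m=sum(mask(c,*r,bx[n][k]) for r in rs)>0
        nl,l,st,_=cv2.connectedComponentsWithStats(m.astype(np.uint8)); m=l==1+st[1:,4].argmax()
        h,e=np.histogram(P[m][:,2],bins=np.arange(.14,.3,.005)); print(k,n,[(round(a,3),int(x)) for a,x in zip(e,h) if x])
        hull=cv2.convexHull(np.argwhere(m)[:,::-1].astype(np.int32)); (u,v),wh,_=cv2.minAreaRect(hull); print(" rect",(u,v),wh)
        r=c["T"][:3,:3]@[(u-c["cx"])/c["fx"],(v-c["cy"])/c["fy"],1]; rays.append((c["T"][:3,3],r))
    (o1,r1),(o2,r2)=rays; t=np.linalg.lstsq(np.c_[r1,-r2],o2-o1,rcond=None)[0]; a=o1+t[0]*r1; b=o2+t[1]*r2
    print(k,"triang",a.round(4),b.round(4))
for n in d:
    P=cloud(d[n]); 
    for nm,bb in ({"scene":{"footR":(330,368,305,335),"footB":(168,205,285,314)},"top":{"footR":(190,224,118,148),"footB":(338,370,123,154)}}[n]).items():
        m=mask(d[n],(20,120,60),(34,255,255),bb); Q=P[m];Q=Q[Q[:,2]<.03]; q=cv2.minEnclosingCircle((Q[:,:2]*1000).astype(np.float32)); print(n,nm,q,Q[:,2].mean())
P=cloud(d["top"]); print("flask top",P[205:218,88:108].reshape(-1,3).max(0),np.median(P[205:218,88:108].reshape(-1,3),0),"can",np.median(P[150:156,412:420].reshape(-1,3),0))
E
```

```text
r scene [(np.float64(0.205), 1), (np.float64(0.21), 4), (np.float64(0.215), 4), (np.float64(0.22), 8), (np.float64(0.225), 11), (np.float64(0.23), 47), (np.float64(0.235), 46), (np.float64(0.24), 142), (np.float64(0.245), 7), (np.float64(0.25), 2), (np.float64(0.26), 2), (np.float64(0.275), 2)]
 rect (360.5000305175781, 291.0000305175781) (22.360679626464844, 23.702320098876953)
r top [(np.float64(0.235), 39), (np.float64(0.24), 98), (np.float64(0.245), 8), (np.float64(0.25), 3), (np.float64(0.255), 2), (np.float64(0.27), 2), (np.float64(0.285), 1)]
 rect (193.59234619140625, 106.58599090576172) (15.48288631439209, 18.355998992919922)
r triang [0.7445 0.2222 0.2148] [0.7445 0.2223 0.2148]
b scene [(np.float64(0.155), 1), (np.float64(0.16), 3), (np.float64(0.165), 9), (np.float64(0.17), 13), (np.float64(0.175), 14), (np.float64(0.18), 14), (np.float64(0.185), 18), (np.float64(0.19), 47), (np.float64(0.195), 53), (np.float64(0.2), 107), (np.float64(0.205), 6), (np.float64(0.225), 1)]
 rect (176.97247314453125, 274.5917663574219) (24.72092056274414, 19.844463348388672)
b top [(np.float64(0.165), 5), (np.float64(0.17), 6), (np.float64(0.175), 7), (np.float64(0.18), 9), (np.float64(0.185), 12), (np.float64(0.19), 18), (np.float64(0.195), 53), (np.float64(0.2), 103), (np.float64(0.205), 9)]
 rect (362.778076171875, 117.70243835449219) (18.159189224243164, 24.095848083496094)
b triang [ 0.7268 -0.2307  0.1679] [ 0.728  -0.2392  0.1697]
scene footR ((740.04345703125, 221.88906860351562), 42.98575973510742) 0.010779539637519622
scene footB ((725.800537109375, -233.0888671875), 42.032936096191406) 0.01110564448989669
top footR ((740.3090209960938, 219.89895629882812), 44.349483489990234) 0.00997699090060999
top footB ((724.172119140625, -235.67861938476562), 44.55628967285156) 0.010697556038656734
flask top [0.47775701 0.48180804 1.47205799] [0.45609948 0.45532224 0.23843077] can [ 0.62775796 -0.38001121  0.17003684]
```

Request:
{"name": "jog_arm", "arguments": {
  "motion": [
    {"z": 4},
    {"z": 4},
    {"z": 4},
    {"x": 2, "y": -3.6, "turn": 0.1},
    {"x": 2, "y": -3.6, "turn": 0.1},
    {"x": 2, "y": -3.6, "turn": 0.1},
    {"x": 2, "y": -3.6, "turn": 0.1},
    {"x": 2, "y": -3.6, "turn": 0.1}
  ]
}}

```text
validation failed for argument at $.mo...
```

Request:
{"name": "jog_arm", "arguments": {
  "motion": [
    {"x": 0, "y": 0, "z": 4, "turn": 0, "gripper": 8.5},
    {"x": 0, "y": 0, "z": 4, "turn": 0, "gripper": 8.5},
    {"x": 0, "y": 0, "z": 4, "turn": 0, "gripper": 8.5},
    {"x": 2, "y": -3.6, "z": 0, "turn": 0.1, "gripper": 8.5},
    {"x": 2, "y": -3.6, "z": 0, "turn": 0.1, "gripper": 8.5},
    {"x": 2, "y": -3.6, "z": 0, "turn": 0.1, "gripper": 8.5},
    {"x": 2, "y": -3.6, "z": 0, "turn": 0.1, "gripper": 8.5},
    {"x": 2, "y": -3.6, "z": 0, "turn": 0.1, "gripper": 8.5}
  ]
}}

```text
time_s: 0.77
ee_pos: [0.2419, 0.4269, 0.3507]
orientation: [[-0.962, -0.274, -0.0], [-0.274, 0.962, -0.001], [0.0, -0.001, -1.0]]
ft_force: [1.1, -0.3, -0.3]
opening: 0.0848
grasp_force: 0.0
```

Request:
{"name": "jog_arm", "arguments": {
  "motion": [
    {"x": 1.9, "y": -3.4, "z": 0, "turn": 0.02, "gripper": 8.5},
    {"x": 1.9, "y": -3.4, "z": 0, "turn": 0.02, "gripper": 8.5},
    {"x": 1.9, "y": -3.4, "z": 0, "turn": 0.02, "gripper": 8.5},
    {"x": 1.9, "y": -3.4, "z": 0, "turn": 0.02, "gripper": 8.5},
    {"x": 1.9, "y": -3.4, "z": 0, "turn": 0.02, "gripper": 8.5},
    {"x": 1.9, "y": -3.4, "z": 0, "turn": 0.02, "gripper": 8.5},
    {"x": 1.9, "y": -3.4, "z": 0, "turn": 0.02, "gripper": 8.5},
    {"x": 1.9, "y": -3.4, "z": 0, "turn": 0, "gripper": 8.5}
  ]
}}

```text
time_s: 1.43
ee_pos: [0.3939, 0.1549, 0.351]
orientation: [[-0.916, -0.4, -0.0], [-0.4, 0.916, 0.0], [-0.0, 0.0, -1.0]]
ft_force: [0.8, 0.5, 0.3]
opening: 0.085
grasp_force: 0.0
```

Request:
{"name": "jog_arm", "arguments": {
  "motion": [
    {"x": 1.9, "y": -3.4, "z": 0, "turn": 0, "gripper": 8.5},
    {"x": 1.9, "y": -3.4, "z": 0, "turn": 0, "gripper": 8.5},
    {"x": 1.9, "y": -3.4, "z": 0, "turn": 0, "gripper": 8.5},
    {"x": 1.9, "y": -3.4, "z": 0, "turn": 0, "gripper": 8.5},
    {"x": 1.9, "y": -3.4, "z": 0, "turn": 0, "gripper": 8.5},
    {"x": 0.1, "y": -3.6, "z": 0, "turn": 0, "gripper": 8.5},
    {"x": 0, "y": 0, "z": 0, "turn": 0, "gripper": 8.5}
  ]
}}

```text
time_s: 2.02
ee_pos: [0.49, -0.055, 0.3502]
orientation: [[-0.919, -0.394, -0.002], [-0.394, 0.919, -0.003], [0.003, -0.002, -1.0]]
ft_force: [-0.4, -0.5, -0.0]
opening: 0.0847
grasp_force: 0.0
```

Request:
{"name": "jog_arm", "arguments": {
  "motion": [
    {"x": 1.9, "y": 0.4, "z": 0, "turn": 0.014, "gripper": 8.5},
    {"x": 0, "y": 0, "z": -4, "turn": 0, "gripper": 8.5},
    {"x": 0, "y": 0, "z": -4, "turn": 0, "gripper": 8.5},
    {"x": 0, "y": 0, "z": -4, "turn": 0, "gripper": 8.5},
    {"x": 0, "y": 0, "z": -3, "turn": 0, "gripper": 8.5},
    {"x": 0, "y": 0, "z": 0, "turn": 0, "gripper": 8.5},
    {"x": 0, "y": 0, "z": 0, "turn": 0, "gripper": 8.5}
  ]
}}

```text
time_s: 2.6
ee_pos: [0.5068, -0.0444, 0.1993]
orientation: [[-0.911, -0.413, -0.005], [-0.413, 0.911, 0.001], [0.004, 0.004, -1.0]]
ft_force: [-0.0, -0.6, 0.8]
opening: 0.0851
grasp_force: 0.0
```

```bash
python3 - <<'E'
from bench import manip
from h import *
c=manip.capture("scene"); t=manip.capture("top")
cv2.imwrite("pics/s1.png",cv2.resize(np.hstack([c["color"][120:300,160:340],t["color"][110:290,200:380]])[:,:,::-1],(800,400)))
s=manip.state();print(s["ee_pos"],np.degrees(np.arctan2(s["orientation"][1][1],s["orientation"][0][1])))
E
```

```text
[ 0.51027894 -0.04529931  0.20372866] 114.37972354108135
```

View pics/s1.png

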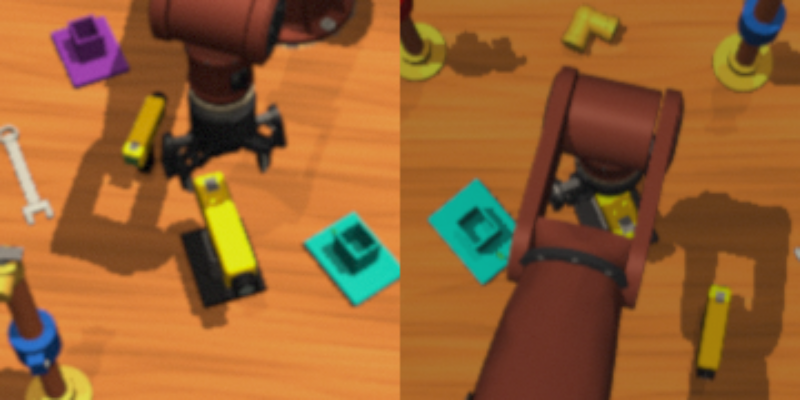

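The fingers straddle the barrel, which runs from (210,185) to (240,275) in the left crop. The bench around it is clear. I'll correct 6 mm in y, then descend.

Request:
{"name": "jog_arm", "arguments": {
  "motion": [
    {"x": 0, "y": -0.6, "z": 0, "turn": 0, "gripper": 8.5},
    {"x": 0, "y": 0, "z": -2.5, "turn": 0, "gripper": 8.5},
    {"x": 0, "y": 0, "z": -2.5, "turn": 0, "gripper": 8.5},
    {"x": 0, "y": 0, "z": -2.5, "turn": 0, "gripper": 8.5},
    {"x": 0, "y": 0, "z": -2, "turn": 0, "gripper": 8.5},
    {"x": 0, "y": 0, "z": -1, "turn": 0, "gripper": 8.5},
    {"x": 0, "y": 0, "z": 0, "turn": 0, "gripper": 8.5},
    {"x": 0, "y": 0, "z": 0, "turn": 0, "gripper": 8.5}
  ]
}}

```text
time_s: 3.37
ee_pos: [0.51, -0.0518, 0.0978]
orientation: [[-0.911, -0.412, 0.002], [-0.412, 0.911, -0.001], [-0.002, -0.001, -1.0]]
ft_force: [1.7, -0.3, 1.3]
opening: 0.085
grasp_force: 0.0
```

Request:
{"name": "jog_arm", "arguments": {
  "motion": [
    {"x": 0, "y": 0, "z": 0, "turn": 0, "gripper": 0},
    {"x": 0, "y": 0, "z": 0, "turn": 0, "gripper": 0},
    {"x": 0, "y": 0, "z": 0, "turn": 0, "gripper": 0},
    {"x": 0, "y": 0, "z": 0, "turn": 0, "gripper": 0},
    {"x": 0, "y": 0, "z": 0, "turn": 0, "gripper": 0},
    {"x": 0, "y": 0, "z": 0, "turn": 0, "gripper": 0},
    {"x": 0, "y": 0, "z": 0, "turn": 0, "gripper": 0},
    {"x": 0, "y": 0, "z": 0, "turn": 0, "gripper": 0}
  ]
}}

```text
time_s: 4.03
ee_pos: [0.5099, -0.0515, 0.0977]
orientation: [[-0.911, -0.412, 0.002], [-0.412, 0.911, -0.0], [-0.002, -0.001, -1.0]]
ft_force: [-0.8, 0.4, 6.1]
opening: 0.0394
grasp_force: 61.5
```

Request:
{"name": "jog_arm", "arguments": {
  "motion": [
    {"x": 0, "y": 0, "z": 0.6, "turn": 0, "gripper": 0},
    {"x": 0, "y": 0, "z": 1.3, "turn": 0, "gripper": 0},
    {"x": 0, "y": 0, "z": 1.6, "turn": 0, "gripper": 0},
    {"x": 0, "y": 0, "z": 1.6, "turn": 0, "gripper": 0},
    {"x": 0, "y": 0, "z": 1.6, "turn": 0, "gripper": 0},
    {"x": 0, "y": 0, "z": 1.6, "turn": 0, "gripper": 0},
    {"x": 0, "y": 0, "z": 1.2, "turn": 0, "gripper": 0},
    {"x": 0, "y": 0, "z": 0.5, "turn": 0, "gripper": 0}
  ]
}}

```text
time_s: 4.7
ee_pos: [0.5091, -0.0514, 0.1977]
orientation: [[-0.911, -0.413, 0.002], [-0.413, 0.911, -0.0], [-0.001, -0.001, -1.0]]
ft_force: [1.0, -0.2, -3.0]
opening: 0.0393
grasp_force: 61.9
```

Request:
{"name": "jog_arm", "arguments": {
  "motion": [
    {"x": 0, "y": 0, "z": 0, "turn": 0, "gripper": 0},
    {"x": 0, "y": 0, "z": 0, "turn": 0, "gripper": 0},
    {"x": 0, "y": 0, "z": 0, "turn": 0, "gripper": 0},
    {"x": 0, "y": 0, "z": 0, "turn": 0, "gripper": 0}
  ]
}}

```text
time_s: 5.03
ee_pos: [0.5077, -0.0511, 0.1948]
orientation: [[-0.911, -0.412, -0.003], [-0.413, 0.911, 0.001], [0.002, 0.002, -1.0]]
ft_force: [0.0, -0.8, -3.6]
opening: 0.0397
grasp_force: 61.9
```

```bash
python3 - <<'E'
from bench import manip
from h import *
c=manip.capture("scene")
cv2.imwrite("pics/s2.png",cv2.resize(c["color"][130:330,140:400][:,:,::-1],(780,600)))
s=manip.state();print(s["ee_pos"],np.degrees(np.arctan2(s["orientation"][1][1],s["orientation"][0][1])))
P=cloud(c);m=mask(c,(22,120,60),(34,255,255),(235,300,170,290))&(P[...,2]>.12)&(P[...,0]<.66); v,u=np.nonzero(m); print(u.min(),u.max(),v.min(),v.max())
nl,l,st,_=cv2.connectedComponentsWithStats(m.astype(np.uint8));print(st)
Q=P[l==1+st[1:,4].argmax()]; ax=np.array([np.cos(np.radians(24.2)),np.sin(np.radians(24.2))])
for k in (1,): 
    s1=Q[:,:2]@ax; h=np.percentile(Q[:,2],[5,50,95]); T=Q[Q[:,2]>np.percentile(Q[:,2],85)-.007]; A=np.c_[T[:,:2],np.ones(len(T))]; print(h,np.linalg.lstsq(A,T[:,2],rcond=None)[0],len(T))
E
```

```text
[ 0.50784121 -0.05105465  0.19492418] 114.36326337130667
252 275 189 230
[[     0      0    560    420 234638]
 [   252    189     24     42    562]]
[0.21744205 0.23668827 0.24114349] [-0.01461867 -0.03833923  0.24462861] 472
```

View pics/s2.png

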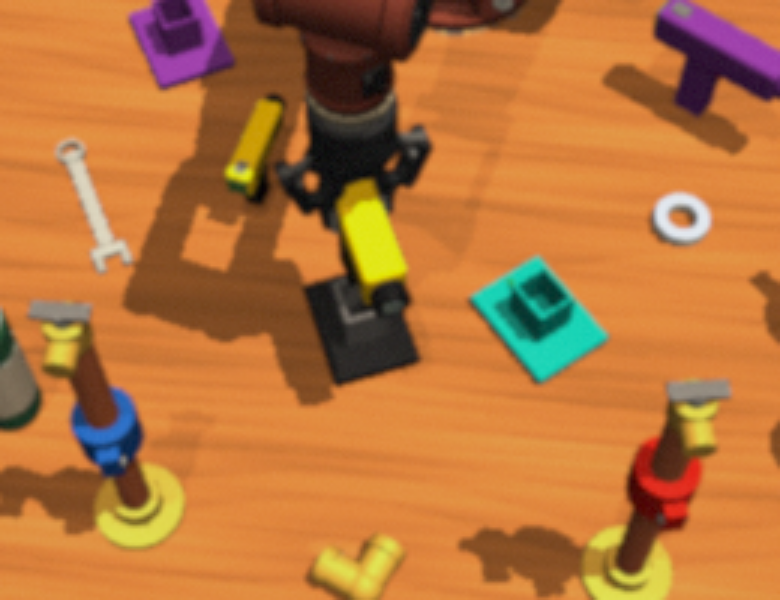

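The thermometer is lifted clear and level, with its nose at (390,295) in the crop. Next is the red band.

Request:
{"name": "jog_arm", "arguments": {
  "motion": [
    {"x": 0.2, "y": 0.6, "z": 0.1, "turn": 0.02, "gripper": 0},
    {"x": 0.4, "y": 1.4, "z": 0.1, "turn": 0.03, "gripper": 0},
    {"x": 0.6, "y": 1.8, "z": 0.1, "turn": 0.05, "gripper": 0},
    {"x": 0.6, "y": 1.8, "z": 0, "turn": 0.05, "gripper": 0},
    {"x": 0.6, "y": 1.8, "z": 0, "turn": 0.05, "gripper": 0},
    {"x": 0.5, "y": 1.6, "z": 0, "turn": 0.04, "gripper": 0},
    {"x": 0.3, "y": 1.1, "z": 0, "turn": 0.02, "gripper": 0},
    {"x": 0.2, "y": 0.5, "z": 0, "turn": 0.014, "gripper": 0}
  ]
}}

```text
time_s: 5.75
ee_pos: [0.5428, 0.0565, 0.199]
orientation: [[-0.764, -0.646, -0.001], [-0.646, 0.764, 0.001], [0.0, 0.001, -1.0]]
ft_force: [-0.1, 0.6, -3.2]
opening: 0.0396
grasp_force: 61.9
```

Request:
{"name": "jog_arm", "arguments": {
  "motion": [
    {"x": 0, "y": 0, "z": 0, "turn": 0, "gripper": 0},
    {"x": 0, "y": 0, "z": 0, "turn": 0, "gripper": 0},
    {"x": 0, "y": 0, "z": 0, "turn": 0, "gripper": 0}
  ]
}}

```text
time_s: 6.0
ee_pos: [0.5425, 0.0541, 0.1991]
orientation: [[-0.766, -0.643, -0.001], [-0.643, 0.766, -0.001], [0.001, -0.0, -1.0]]
ft_force: [-0.3, -0.3, -4.1]
opening: 0.0393
grasp_force: 61.9
```

```bash
cat > chk.py <<'E'
from bench import manip
from h import *
import sys
def run(name,T,box):
    c=manip.capture("scene"); s=manip.state(); o=np.array(s["orientation"])[:,1]
    ty=np.arctan2(o[1],o[0])-np.pi/2; e=np.array(s["ee_pos"])
    print("tcp",e.round(4),"yaw",np.degrees(ty).round(2),"opening",s["opening"])
    def rel(g,y,z): 
        d=T[:2]-g; n=[d@[np.cos(y),np.sin(y)]-.108,d@[-np.sin(y),np.cos(y)],T[2]-z]; return np.round(n,4)
    print("by tool: nose->band",rel(e[:2],ty,e[2]+.0213))
    P=cloud(c); m=mask(c,(22,120,60),(34,255,255),box); m&=(P[...,2]>e[2]+.02)&(np.hypot(*(P[...,:2]-e[:2]).transpose(2,0,1))<.13)
    Q=P[m]; zt=np.percentile(Q[:,2],85); Q=Q[abs(Q[:,2]-zt)<.007]
    w=Q[:,:2]-e[:2]; f=w@[np.cos(ty),np.sin(ty)]; l=w@[-np.sin(ty),np.cos(ty)]
    # centre line: midpoint of side edges in bins along barrel
    b=[(x,(np.percentile(l[k],3)+np.percentile(l[k],97))/2,np.ptp(l[k])) for x in np.arange(-.04,.09,.01) if (k:=abs(f-x)<.006).sum()>8]
    b=np.array(b); b=b[b[:,2]>.032]; a,c0=np.polyfit(b[:,0],b[:,1],1); sl,z0=np.polyfit(f,Q[:,2],1)
    print("image: n",len(Q),"bins",len(b),"dyaw deg",np.degrees(np.arctan(a)),"off",c0,"fwd",f.min(),f.max(),"pitch slope",sl,"top z",z0)
    print("by image:",rel(e[:2]+c0*np.array([-np.sin(ty),np.cos(ty)]),ty+np.arctan(a),z0+sl*.1-.022))
    cv2.imwrite(name,cv2.resize(c["color"][130:330,140:400][:,:,::-1],(780,600)))
E
python3 -c "
from chk import *
run('pics/s3.png',np.array([.740,.221,.2185]),(220,380,150,290))"
```

```text
tcp [0.5425 0.054  0.1992] yaw 40.0 opening 0.03918246093622476
by tool: nose->band [ 0.1507  0.001  -0.002 ]
image: n 476 bins 8 dyaw deg -1.5568140447055945 off 0.0006086700424849098 fwd -0.05418649029688466 0.09304956642468751 pitch slope -0.0020448272619571985 top z 0.24179702748406454
by image: [ 0.1505  0.0074 -0.0011]
```

View pics/s3.png

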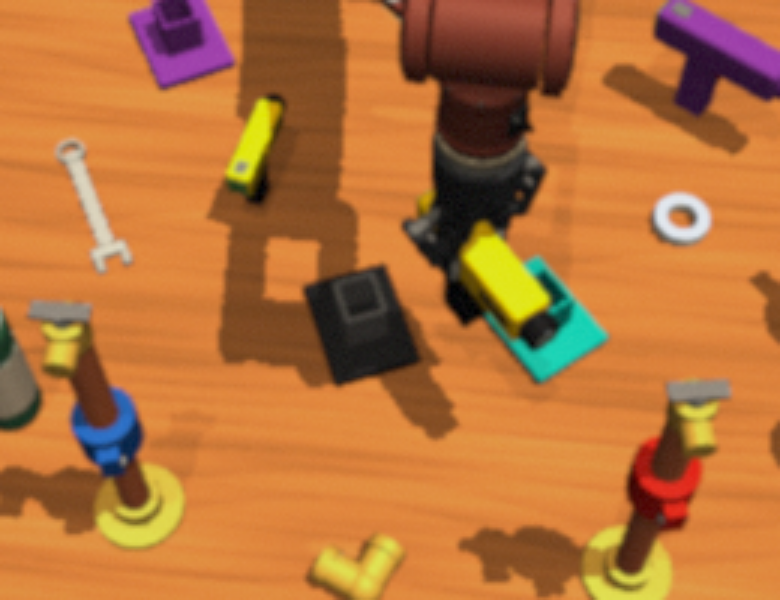

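The thermometer points at the red band at about 15 cm, with an estimated sideways error of 1–7 mm. I'll make a small yaw trim and then hold for over 2 s.

Request:
{"name": "jog_arm", "arguments": {
  "motion": [
    {"x": 0, "y": 0, "z": 0, "turn": 0.012, "gripper": 0},
    {"x": 0, "y": 0, "z": 0, "turn": 0, "gripper": 0},
    {"x": 0, "y": 0, "z": 0, "turn": 0, "gripper": 0},
    {"x": 0, "y": 0, "z": 0, "turn": 0, "gripper": 0},
    {"x": 0, "y": 0, "z": 0, "turn": 0, "gripper": 0},
    {"x": 0, "y": 0, "z": 0, "turn": 0, "gripper": 0},
    {"x": 0, "y": 0, "z": 0, "turn": 0, "gripper": 0},
    {"x": 0, "y": 0, "z": 0, "turn": 0, "gripper": 0}
  ]
}}

```text
time_s: 6.72
ee_pos: [0.5427, 0.0547, 0.1993]
orientation: [[-0.758, -0.653, 0.0], [-0.653, 0.758, 0.0], [-0.0, 0.0, -1.0]]
ft_force: [-0.6, -0.4, -4.1]
opening: 0.0393
grasp_force: 61.9
```

Request:
{"name": "jog_arm", "arguments": {
  "motion": [
    {"x": 0, "y": 0, "z": 0, "turn": 0, "gripper": 0},
    {"x": 0, "y": 0, "z": 0, "turn": 0, "gripper": 0},
    {"x": 0, "y": 0, "z": 0, "turn": 0, "gripper": 0},
    {"x": 0, "y": 0, "z": 0, "turn": 0, "gripper": 0},
    {"x": 0, "y": 0, "z": 0, "turn": 0, "gripper": 0},
    {"x": 0, "y": 0, "z": 0, "turn": 0, "gripper": 0},
    {"x": 0, "y": 0, "z": 0, "turn": 0, "gripper": 0},
    {"x": 0, "y": 0, "z": 0, "turn": 0, "gripper": 0}
  ]
}}

```text
time_s: 7.38
ee_pos: [0.5427, 0.0547, 0.1993]
orientation: [[-0.758, -0.653, 0.0], [-0.653, 0.758, -0.0], [0.0, -0.0, -1.0]]
ft_force: [-0.5, 0.3, -2.6]
opening: 0.0396
grasp_force: 61.9
```

Request:
{"name": "jog_arm", "arguments": {
  "motion": [
    {"x": 0, "y": 0, "z": 0, "turn": 0, "gripper": 0},
    {"x": 0, "y": 0, "z": 0, "turn": 0, "gripper": 0},
    {"x": 0, "y": 0, "z": 0, "turn": 0, "gripper": 0},
    {"x": 0, "y": 0, "z": 0, "turn": 0, "gripper": 0},
    {"x": 0, "y": 0, "z": 0, "turn": 0, "gripper": 0},
    {"x": 0, "y": 0, "z": 0, "turn": 0, "gripper": 0},
    {"x": 0, "y": 0, "z": 0, "turn": 0, "gripper": 0},
    {"x": 0, "y": 0, "z": 0, "turn": 0, "gripper": 0}
  ]
}}

```text
time_s: 8.05
ee_pos: [0.5427, 0.0547, 0.1993]
orientation: [[-0.758, -0.653, 0.0], [-0.653, 0.758, 0.0], [-0.0, -0.0, -1.0]]
ft_force: [-0.1, 0.2, -3.1]
opening: 0.039
grasp_force: 61.9
```

Request:
{"name": "jog_arm", "arguments": {
  "motion": [
    {"x": 0, "y": 0, "z": 0, "turn": 0, "gripper": 0},
    {"x": 0, "y": 0, "z": 0, "turn": 0, "gripper": 0},
    {"x": 0, "y": 0, "z": 0, "turn": 0, "gripper": 0},
    {"x": 0, "y": 0, "z": 0, "turn": 0, "gripper": 0},
    {"x": 0, "y": 0, "z": 0, "turn": 0, "gripper": 0},
    {"x": 0, "y": 0, "z": 0, "turn": 0, "gripper": 0},
    {"x": 0, "y": 0, "z": 0, "turn": 0, "gripper": 0},
    {"x": 0, "y": 0, "z": 0, "turn": 0, "gripper": 0}
  ]
}}

```text
time_s: 8.72
ee_pos: [0.5427, 0.0547, 0.1993]
orientation: [[-0.758, -0.653, -0.0], [-0.653, 0.758, 0.0], [-0.0, 0.0, -1.0]]
ft_force: [0.3, -0.7, -3.4]
opening: 0.0394
grasp_force: 61.9
```

```bash
python3 -c "
from chk import *
run('pics/s4.png',np.array([.740,.221,.2185]),(220,380,150,290))
t=manip.capture('top');cv2.imwrite('pics/t4.png',cv2.resize(t['color'][70:270,160:420][:,:,::-1],(780,600)))"
```

```text
tcp [0.5427 0.0547 0.1993] yaw 40.75 opening 0.039184400566661975
by tool: nose->band [ 0.15   -0.0028 -0.0021]
image: n 471 bins 8 dyaw deg -1.5699298862656736 off 0.0002388301633780169 fwd -0.054066687508117404 0.09114391278017685 pitch slope -0.001372589012349745 top z 0.24222784031622724
by image: [ 0.15    0.0041 -0.0016]
```

View pics/t4.png

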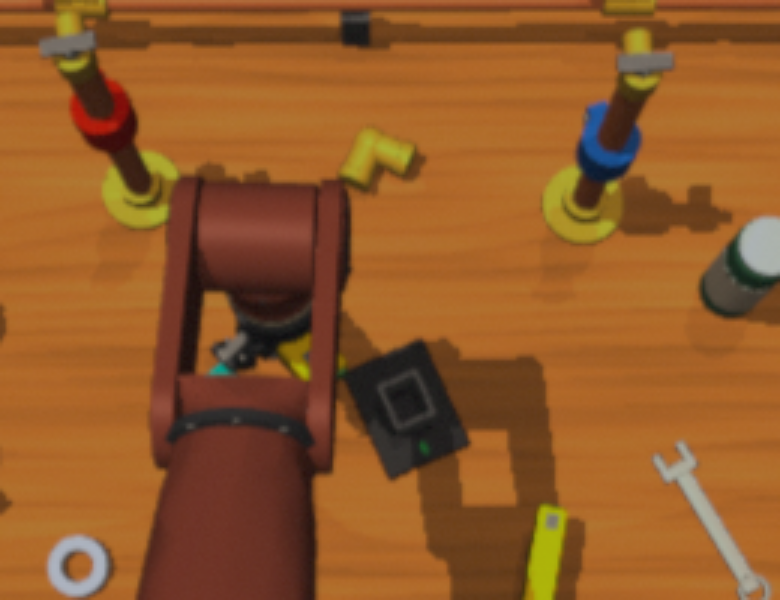

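The red hold lasted over 2.5 s. The top view shows the arm clear of both pipes, with the red band at (103,115) and the blue at (608,140). Now I'll swing to the blue band.

Request:
{"name": "jog_arm", "arguments": {
  "motion": [
    {"x": 0, "y": -0.4, "z": 0, "turn": -0.04, "gripper": 0},
    {"x": -0.1, "y": -0.8, "z": 0, "turn": -0.08, "gripper": 0},
    {"x": -0.1, "y": -0.9, "z": 0, "turn": -0.1, "gripper": 0},
    {"x": -0.1, "y": -0.9, "z": 0, "turn": -0.1, "gripper": 0},
    {"x": -0.1, "y": -0.9, "z": 0, "turn": -0.1, "gripper": 0},
    {"x": -0.1, "y": -0.9, "z": 0, "turn": -0.1, "gripper": 0},
    {"x": -0.1, "y": -0.9, "z": 0, "turn": -0.1, "gripper": 0},
    {"x": -0.1, "y": -0.9, "z": 0, "turn": -0.1, "gripper": 0}
  ]
}}

```text
time_s: 9.48
ee_pos: [0.5357, -0.0117, 0.1993]
orientation: [[-1.0, 0.014, 0.0], [0.014, 1.0, 0.0], [-0.0, 0.0, -1.0]]
ft_force: [-0.2, -0.6, -2.9]
opening: 0.0392
grasp_force: 61.8
```

Request:
{"name": "jog_arm", "arguments": {
  "motion": [
    {"x": -0.1, "y": -0.9, "z": 0, "turn": -0.1, "gripper": 0},
    {"x": -0.1, "y": -0.9, "z": 0, "turn": -0.1, "gripper": 0},
    {"x": -0.2, "y": -0.9, "z": 0, "turn": -0.1, "gripper": 0},
    {"x": -0.2, "y": -0.9, "z": 0, "turn": -0.1, "gripper": 0},
    {"x": -0.2, "y": -0.9, "z": 0, "turn": -0.1, "gripper": 0},
    {"x": -0.1, "y": -0.8, "z": 0, "turn": -0.1, "gripper": 0},
    {"x": 0, "y": -0.3, "z": 0, "turn": -0.06, "gripper": 0},
    {"x": 0, "y": 0, "z": 0, "turn": -0.02, "gripper": 0}
  ]
}}

```text
time_s: 10.15
ee_pos: [0.5267, -0.068, 0.1993]
orientation: [[-0.77, 0.638, 0.0], [0.638, 0.77, -0.0], [-0.0, -0.0, -1.0]]
ft_force: [1.5, -0.6, -3.1]
opening: 0.0394
grasp_force: 61.8
```

Request:
{"name": "jog_arm", "arguments": {
  "motion": [
    {"x": 0, "y": 0, "z": -0.5, "turn": 0, "gripper": 0},
    {"x": 0, "y": 0, "z": -0.9, "turn": 0, "gripper": 0},
    {"x": 0, "y": 0, "z": -1.1, "turn": 0, "gripper": 0},
    {"x": 0, "y": 0, "z": -0.9, "turn": 0, "gripper": 0},
    {"x": 0, "y": 0, "z": -0.5, "turn": 0, "gripper": 0},
    {"x": 0, "y": 0, "z": 0, "turn": 0, "gripper": 0},
    {"x": 0, "y": 0, "z": 0, "turn": 0, "gripper": 0},
    {"x": 0, "y": 0, "z": 0, "turn": 0, "gripper": 0}
  ]
}}

```text
time_s: 10.82
ee_pos: [0.5271, -0.0673, 0.1605]
orientation: [[-0.772, 0.635, 0.001], [0.635, 0.772, -0.0], [-0.0, 0.0, -1.0]]
ft_force: [0.2, 0.0, -3.6]
opening: 0.0396
grasp_force: 61.8
```

```bash
python3 -c "
from chk import *
run('pics/s5.png',np.array([.725,-.234,.178]),(150,300,150,290))"
```

```text
tcp [ 0.5273 -0.0674  0.1608] yaw -39.45 opening 0.03929753435328373
by tool: nose->band [ 0.1505 -0.003  -0.0041]
image: n 455 bins 8 dyaw deg -0.9210759120870138 off 0.004579881087309811 fwd -0.06034265173721963 0.09117700598168851 pitch slope -0.005454213471690007 top z 0.20338820129972415
by image: [ 0.1506 -0.0034 -0.0028]
```

View pics/s5.png

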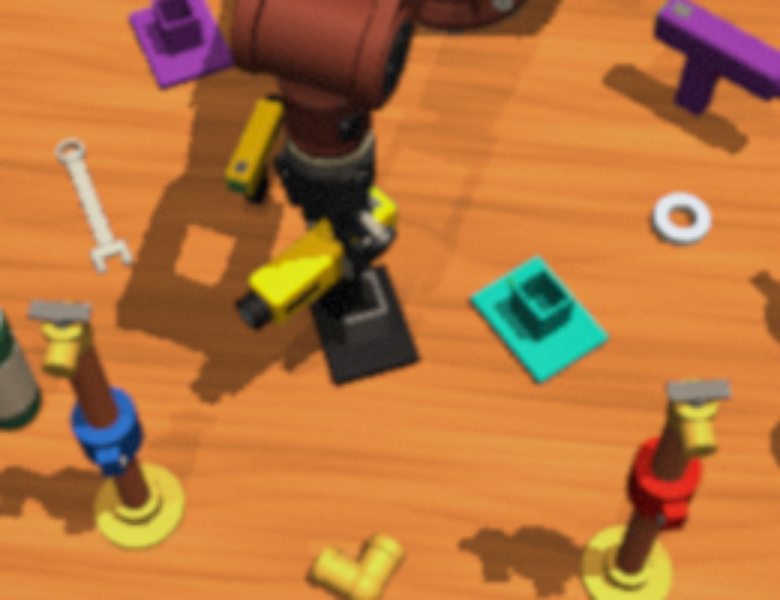

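The nose at (255,310) points at the blue band at (107,430), with estimated errors of 4 mm or less. The handle is 15 mm above the stand rim. I'll hold 2 s, then hand in.

Request:
{"name": "jog_arm", "arguments": {
  "motion": [
    {"x": 0, "y": 0, "z": 0, "turn": 0, "gripper": 0},
    {"x": 0, "y": 0, "z": 0, "turn": 0, "gripper": 0},
    {"x": 0, "y": 0, "z": 0, "turn": 0, "gripper": 0},
    {"x": 0, "y": 0, "z": 0, "turn": 0, "gripper": 0},
    {"x": 0, "y": 0, "z": 0, "turn": 0, "gripper": 0},
    {"x": 0, "y": 0, "z": 0, "turn": 0, "gripper": 0},
    {"x": 0, "y": 0, "z": 0, "turn": 0, "gripper": 0},
    {"x": 0, "y": 0, "z": 0, "turn": 0, "gripper": 0}
  ]
}}

```text
time_s: 11.53
ee_pos: [0.5267, -0.0673, 0.1603]
orientation: [[-0.772, 0.636, -0.0], [0.636, 0.772, 0.0], [0.0, -0.0, -1.0]]
ft_force: [-0.2, 0.0, -3.8]
opening: 0.0395
grasp_force: 61.8
```

Request:
{"name": "jog_arm", "arguments": {
  "motion": [
    {"x": 0, "y": 0, "z": 0, "turn": 0, "gripper": 0},
    {"x": 0, "y": 0, "z": 0, "turn": 0, "gripper": 0},
    {"x": 0, "y": 0, "z": 0, "turn": 0, "gripper": 0},
    {"x": 0, "y": 0, "z": 0, "turn": 0, "gripper": 0},
    {"x": 0, "y": 0, "z": 0, "turn": 0, "gripper": 0},
    {"x": 0, "y": 0, "z": 0, "turn": 0, "gripper": 0},
    {"x": 0, "y": 0, "z": 0, "turn": 0, "gripper": 0},
    {"x": 0, "y": 0, "z": 0, "turn": 0, "gripper": 0}
  ]
}}

```text
time_s: 12.2
ee_pos: [0.5267, -0.0673, 0.1603]
orientation: [[-0.772, 0.636, -0.0], [0.636, 0.772, 0.0], [0.0, -0.0, -1.0]]
ft_force: [0.6, -0.6, -3.3]
opening: 0.039
grasp_force: 61.8
```

Request:
{"name": "jog_arm", "arguments": {
  "motion": [
    {"x": 0, "y": 0, "z": 0, "turn": 0, "gripper": 0},
    {"x": 0, "y": 0, "z": 0, "turn": 0, "gripper": 0},
    {"x": 0, "y": 0, "z": 0, "turn": 0, "gripper": 0},
    {"x": 0, "y": 0, "z": 0, "turn": 0, "gripper": 0},
    {"x": 0, "y": 0, "z": 0, "turn": 0, "gripper": 0},
    {"x": 0, "y": 0, "z": 0, "turn": 0, "gripper": 0},
    {"x": 0, "y": 0, "z": 0, "turn": 0, "gripper": 0},
    {"x": 0, "y": 0, "z": 0, "turn": 0, "gripper": 0}
  ]
}}

```text
time_s: 12.87
ee_pos: [0.5267, -0.0673, 0.1603]
orientation: [[-0.772, 0.636, 0.0], [0.636, 0.772, -0.0], [-0.0, 0.0, -1.0]]
ft_force: [0.1, 0.0, -3.6]
opening: 0.0397
grasp_force: 61.8
```

```bash
python3 -c "
from bench import manip
print(manip.hand_in())"
```

```text
the job is handed in; nothing more can be done
None
```

The job is handed in at about 13 s: the thermometer was held on the red band for over 2.5 s and finished level and steady in the air on the blue band, about 15 cm away and within about 5 mm by my measurements; no verdict came back.

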